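Fasten the counting scale's captive screws and start it

ROBOT

A 6-joint arm with a two-finger parallel gripper is mounted at the origin on the work surface. World frame = base frame: x ahead of the robot, y to its left, z up, the work surface at z = 0. Lengths are in mm, angles in rad, forces in N, time in s.
With the tool pointing down it reaches from about 350 to 975 mm from the base axis. Payload 7.1 kg.
Tool frame: the origin (TCP) lies on the front face of the gripper's body, between the roots of the fingers; the fingertips stand 80 mm ahead of it and the grasp point (between the pads) lies 61 mm ahead of it (env.tips_ahead is the distance from the TCP to the fingertips, in mm); z points along the fingers, y is the line along which they close (so a half turn about z gives the same grasp; the last joint's range is limited). The gripper opens to 88 mm and grips with 3 to 60 N. Pads are 20 mm wide; open, the fingers measure 115 mm over their backs; the gripper's body (75 mm by 178 mm) begins 61 mm behind the grasp point.
Start: joints at [1.19, 0.423, 1.63, -0, 1.089, -0.019], TCP at [221.192, 584.534, 302.675] pointing down, gripper open.
Joint ranges: [-3, 3], [-0.9, 2.11], [0.09, 2.58], [-1.31, 4.45], [0.11, 2.69], [-2.54, 2.54]. Speed limits (rad/s): [2.39, 2.39, 3.01, 3.14, 3.14, 3.14].

INTERFACE

Orientations are given as a unit quaternion [x, y, z, w].
In Python, from station import env, set_gripper, viewer, workorder gives the robot as it stands. Calls block until the motion is done:
- env.reach(position, orientation): joint-space move of the TCP to a pose.
- env.move_l(position, rot=None, rate=150, f_stop=None): straight line of the TCP; rot=None keeps the orientation; rate is the mean speed in mm/s. With f_stop (N) it stops when the force on the tool has changed by that much, and returns True; else False.
- env.move_joints(angles): joint-space move.
- set_gripper(opening): finger opening in mm; the grip force is fixed at half the most; returns when the fingers have stopped.
- env.hold(seconds).
- env.ik(position, orientation): joint angles nearest the present ones, or None.
- env.read_state(): the state.
- viewer.camera(name): name is "side" or "top"; returns the picture (400x640x3 uint8, blue, green, red); there is no depth.
- viewer.camera_params(name): a dict with "fx", "fy", "cx", "cy" (pixels), "pose" (4x4, takes a point from camera to world coordinates). Camera axes: x right, y up, looking along -z (the intrinsics and any distortion apply to the point x, -y, -z); pixel columns grow to the right and rows downward; lengths in mm; the calibration is good to about 2 mm. A picture is of the moment at which its call begins. camera_params takes no time and is no camera call.
A pose or a line that the arm cannot do raises env.IKError and nothing moves.
- workorder.sign_off(): hands the job in; it is judged then, once.
The state is a dict: "time_s": time; "qpos": joint angles; "dq": joint speeds; "tau": joint torques, N m; "tool_pos": TCP position; "orientation": TCP orientation; "force": force on the tool from outside, world axes, zero at the start; "wrist_torque": the same for the moment, N m; "width": finger opening in mm; "grip_force": force on a finger pad.
Only numpy, scipy, OpenCV 4.12 (cv2) and the standard library are available. Lean on these libraries where they do the work, as an engineer would, in place of code of your own. Each camera call takes 0.05 s, during which the arm holds its last target. There are 200 camera calls.

TASK

The cover of the parts-counting scale has just been put back: use the forked key, held square to each screw, to turn both of its captive bar-headed screws, the one on the sloping console and the one on the level strip behind it, clockwise until they stop. Then stand the key upright on the middle of the round steel plate, set down gently, and let go; once it stands still by itself, press the yellow button fully down to start the scale. Leave the other things on the counter where they are.

Things in the scene. Friction and masses are not known exactly. Their poses are not given: they have to be found in the camera images.
- key_center (a point): Forked steel key, loose, 0.24 to 0.38 kg, 145 mm tall, top-heavy, standing on its fork at the start. Point: on its long axis, half-way up (72.5 mm). z: foot to handle; x: along the fork's slot. Round shaft 14 mm across from 24 to 85 mm up; flat dark handle from 85 to 145 mm, 40 mm wide (x), 22 mm thick (y): grip it across the 22 mm. Same after a half turn about z.
- key_foot (a point): Middle of the key's foot, on its axis, level with the prong ends; axes as key_center. The fork: two prongs 15 mm tall, each 30 mm long (x) by 7 mm thick (y), a straight slot 9 mm wide between them, open below and at both ends (foot 30 by 23 mm over all); solid above the slot.
- slope_screw_seat (a point): Captive screw on the scale's sloping console, near its left end seen from the robot; axis 27 degrees from vertical, towards the robot. Head: steel flange 38 mm across with an upright bar 28 mm long, 5 thick, 12 high, rounded top. Point: on the axis, on the flange at the bar's foot; the key's foot rests here when its fork straddles the bar. z: out along the axis; x: along the bar, turns with it.
- level_screw_seat (a point): The same kind of captive screw on the level strip behind the console, axis vertical, flange top 105 mm above the counter. Point and axes as slope_screw_seat (z up, x along the bar).
- slope_screw (a joint): Turn of the sloping screw, rad: grows clockwise seen facing the head; starts at 0 to 0.35, stops at 1.57 (home), where the bar lies level, along the scale's width, in line with two black tick marks beside the flange. Friction 0.1 N m, no spring. The fork has about 0.14 rad of play on the bar.
- level_screw (a joint): Turn of the level screw, rad: the same, home at 1.57 with the bar along the scale's width in line with its black tick marks.
- scale: Grey parts-counting scale, fixed, 360 mm deep, 300 wide; origin on the counter below its level strip; x to its back, away from the robot, y to its left. Console slopes up from 45 mm high at x=-160 to 101 mm at x=-50; level strip at 101 mm to x=+10; steel pan behind, 105 mm high. Nothing stands above.
- start_top (a point): Centre of the top of the yellow round push button, 28 mm across, in a black housing on the sloping console near the scale's right end. z points out of the face (27 degrees from vertical, towards the robot); it is pressed against z.
- start (a joint): Travel of the button in m: 0 up, 0.006 fully down, where it takes about 5 N; springs back.
- rest_top (a point): Centre of the upper face of a round steel plate, 90 mm across and 6 mm thick, fixed flat on the counter, beside the scale on the side away from the key. The key is to stand here.
- rest: That round steel plate; origin at the centre of its underside.
- key: The forked key; origin at the middle of its foot.
- vial1: Bystander: clear rigid sample vial with a green cap, 31 mm across, 62 mm tall, standing; origin under its centre.
- vial2: Bystander: another such vial.
- vial3: Bystander: another such vial.
- stopper: Bystander: black rubber bin stopper, 42 mm across the top, 32 mm tall; origin under its centre.
- gauge_case: Bystander: chrome feeler gauge case, 24 by 105 mm (y), 14 mm high, lying flat; origin under its centre.
- scoop: Bystander: stainless scoop, pan 90 by 57 mm and 34 mm high, handle 85 mm to -x; origin under the middle of its pan.
- nut_tray: Bystander: grey plastic tray with one divider, 80 by 110 mm, 35 mm high; origin under its centre.
There are look-alikes about, which are no part of the job. Of the things that look like the rest, the larger one is meant. Leave any orange look-alike of the key alone.

How it is judged (in metres and radians):
On the way, in this order (a step that is already met when the one before it is completed fails the run):
1. one of the screws is home, turned by the key that is on it, square to it (within 0.3 rad) (((value of joint slope_screw above 1.4 rad and (distance between key_foot and slope_screw_seat below 0.012 m and angle between the z axis of key_center and the z axis of slope_screw_seat, either way round below 0.3 rad)) or (value of joint level_screw above 1.4 rad and (distance between key_foot and level_screw_seat below 0.012 m and angle between the z axis of key_center and the z axis of level_screw_seat, either way round below 0.3 rad)))), for 0.1 s.
2. both screws are home, the second also turned by the key that is on it, square to it (within 0.3 rad) (value of joint each of slope_screw, level_screw above 1.4 rad and ((distance between key_foot and slope_screw_seat below 0.012 m and angle between the z axis of key_center and the z axis of slope_screw_seat, either way round below 0.3 rad) or (distance between key_foot and level_screw_seat below 0.012 m and angle between the z axis of key_center and the z axis of level_screw_seat, either way round below 0.3 rad))), for 0.1 s.
3. the key stands upright and still on the plate, let go (distance between key_foot and rest_top below 0.027 m and angle between key_center's own z axis and vertical below 0.06 rad and linear speed of key below 0.01 m/s and contact force between key and the fingers below 0.05 N), for 0.5 s.
4. the button is pressed fully down while the key stands (value of joint start above 0.0045 m and distance between key_foot and rest_top below 0.027 m and angle between key_center's own z axis and vertical below 0.06 rad), for 0.05 s.
At the end, for the whole second after the job is handed in: Both screws within 0.17 rad of their clockwise stop, the key standing still and upright (within 0.06 rad) on the round plate with its foot within 27 mm of the plate's centre, the button pressed (4.5 mm or more) after that and let go again (value of joint each of slope_screw, level_screw above 1.4 rad and distance between key_foot and rest_top below 0.027 m and angle between key_center's own z axis and vertical below 0.06 rad and linear speed of key below 0.01 m/s and value of joint start below 0.002 m); the robot touches nothing.
It fails at once if the key is dropped or banged on the plate (over 40 N) (contact force between key and rest above 40 N).
It fails at once if a bystander is shifted by more than 25 mm (distance of any of vial1, vial2, vial3, stopper, gauge_case, scoop, nut_tray from where it was at the start of the episode above 0.025 m).
It also fails if it takes over 72 s, if anything falls off the work surface, if the arm or the gripper's body presses on something with over 40 N, if the wrist force passes 120 N, or if a joint passes its speed limit or range.

## Working session

There is one attempt and no reset: what is moved stays moved. The work goes in short steps, each a Python script; the robot and the scene stay as the last script left them, time stands still between calls to the robot, and variables do not carry over. Pictures are saved under pics/ and viewed, at most 13 in all, crops included, and the job is handed in when it is done.

```bash
mkdir -p pics; ls
python3 - <<'E'
from station import env, set_gripper, viewer, workorder
import cv2, numpy as np
for n in("side","top"):
    im=viewer.camera(n); cv2.imwrite(f"pics/{n}0.png",im)
    p=viewer.camera_params(n); print(n,p)
s=env.read_state(); print(s['time_s'],s['tool_pos'],s['orientation'],s['width'])
a=cv2.imread("pics/top0.png");b=cv2.imread("pics/side0.png")
E
```

```text
pics
side {'fx': 434.4589644473277, 'fy': 434.4589644473277, 'cx': 323.52068232290384, 'cy': 196.9686106687697, 'pose': array([[ 7.14709050e-01,  4.95044217e-01, -4.94087236e-01,
        -1.56959832e+01],
       [-6.99144496e-01,  5.25557219e-01, -4.84754147e-01,
        -5.91160976e+02],
       [ 1.96963772e-02,  6.91896548e-01,  7.21727940e-01,
         9.10180292e+02],
       [ 0.00000000e+00,  0.00000000e+00,  0.00000000e+00,
         1.00000000e+00]])}
top {'fx': 385.59349476531753, 'fy': 385.59349476531753, 'cx': 320.39592316074123, 'cy': 197.2752087934314, 'pose': array([[ 3.01189123e-03,  9.94016569e-01, -1.09187866e-01,
         4.06402996e+02],
       [-9.99740815e-01,  5.45709557e-03,  2.21025734e-02,
        -1.71730320e+01],
       [ 2.25661728e-02,  1.09092995e-01,  9.93775370e-01,
         1.18273849e+03],
       [ 0.00000000e+00,  0.00000000e+00,  0.00000000e+00,
         1.00000000e+00]])}
0.1 [221.05659774 584.1839009  301.98478131] [ 1.79913393e-01  9.83682205e-01 -6.86141046e-04 -1.41139025e-04] 87.90064467761182
```

View pics/top0.png

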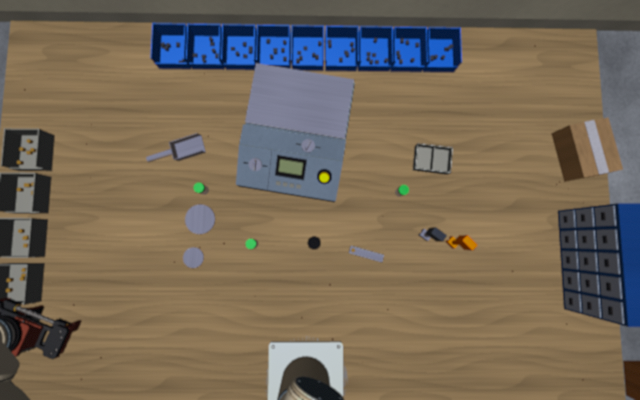

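View pics/side0.png

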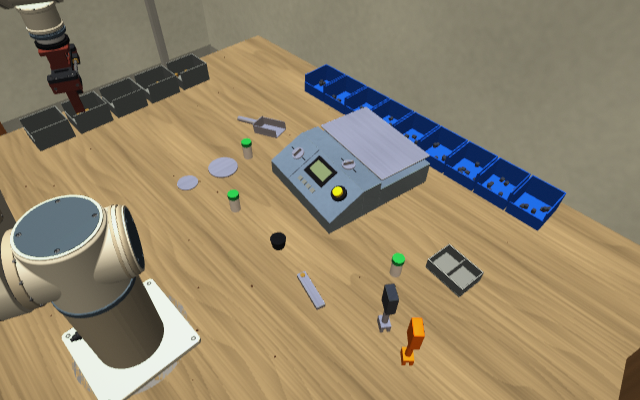

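Top view: the dark key is at (432,235) with an orange look-alike at (462,242). The large plate is at (200,219) and the small plate at (193,257). The dark key and the larger plate fit the description. The slope screw is near (256,165), the level screw near (308,145) and the button at (324,177). One enlarged montage will confirm these.

```bash
cat > h.py <<'E'
from station import env, set_gripper, viewer, workorder
import cv2, numpy as np
from scipy.spatial.transform import Rotation as R
P={n:viewer.camera_params(n) for n in("side","top")}
def ray(n,u,v):
    p=P[n];d=np.array([(u-p['cx'])/p['fx'],-(v-p['cy'])/p['fy'],-1]);d=p['pose'][:3,:3]@d
    return p['pose'][:3,3],d/np.linalg.norm(d)
def plane(n,u,v,z):
    o,d=ray(n,u,v);return o+d*(z-o[2])/d[2]
def tri(uvt,uvs):
    A=[];b=[]
    for n,uv in(("top",uvt),("side",uvs)):
        o,d=ray(n,*uv);M=np.eye(3)-np.outer(d,d);A.append(M);b.append(M@o)
    x=np.linalg.solve(A[0]+A[1],b[0]+b[1])
    res=[np.linalg.norm(M@x-c) for M,c in zip(A,b)]
    return x,res
def proj(n,X):
    p=P[n];c=p['pose'][:3,:3].T@(np.asarray(X)-p['pose'][:3,3])
    return np.array([p['cx']+p['fx']*c[0]/-c[2],p['cy']-p['fy']*c[1]/-c[2]])
E
python3 - <<'E'
from h import *
t=cv2.imread("pics/top0.png");s=cv2.imread("pics/side0.png")
def crop(im,u,v,w,h): 
    return cv2.resize(im[v:v+h,u:u+w],(400,300),interpolation=cv2.INTER_CUBIC)
m=np.vstack([np.hstack([crop(t,412,205,80,60),crop(t,236,122,112,84)]),np.hstack([crop(s,360,275,80,60+30) if 0 else crop(s,345,275,120,90),crop(s,270,132,112,84)])])
cv2.imwrite("pics/m1.png",m)
def blobs(im,lo,hi,name,amin=20):
    mk=cv2.inRange(cv2.cvtColor(im,cv2.COLOR_BGR2HSV),np.array(lo),np.array(hi))
    n,l,st,c=cv2.connectedComponentsWithStats(mk)
    for i in range(1,n):
        if st[i,4]>=amin: print(name,st[i],c[i].round(1))
blobs(t,(22,120,100),(34,255,255),"yel top");blobs(s,(22,150,100),(34,255,255),"yel side",40)
# plate by gray in roi
for im,x0,y0,x1,y1,n in((t,170,195,225,275,'plT'),(s,170,150,245,195,'plS'),):
    r=im[y0:y1,x0:x1];hsv=cv2.cvtColor(r,cv2.COLOR_BGR2HSV)
    mk=cv2.inRange(hsv,(90,0,60),(150,120,255))
    k,l,st,c=cv2.connectedComponentsWithStats(mk)
    for i in range(1,k):
        if st[i,4]>60: print(n,st[i]+[x0,y0,0,0,0],c[i]+[x0,y0])
E
```

```text
yel top [319 172  11  11  91] [323.7 177. ]
yel side [332 186  11  11  87] [337.2 191. ]
plT [185 205  30  29 674] [199.52670623 218.83679525]
plT [183 248  20  20 310] [192.8        257.26129032]
plS [208 157  30  20 449] [222.52115813 166.8596882 ]
plS [177 176  21  14 227] [187.0969163  182.37444934]
```

View pics/m1.png

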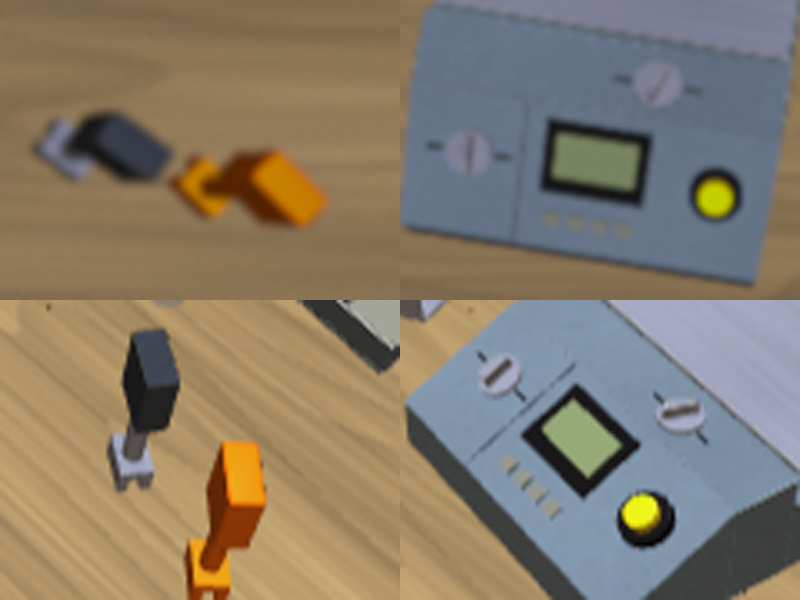

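Crop 1 (top): the dark key's foot is at about (422,235) px with its handle leaning right, and the orange one is beside it. The right crops show the bars nearly across the ticks. The dark handle marks the key. A second zoom will give its yaw and the bar angles.

Run:
```python
from h import *
t=cv2.imread("pics/top0.png");s=cv2.imread("pics/side0.png")
def crop(im,u,v,w,h,W=400,H=300): 
    return cv2.resize(im[v:v+h,u:u+w],(W,H),interpolation=cv2.INTER_LANCZOS4)
# scale 10: 40x30
m=np.vstack([np.hstack([crop(t,416,222,40,30),crop(s,370,281,40,30) ]),np.hstack([crop(t,244,154,24,18,),crop(t,296,136,24,18)])])
cv2.imwrite("pics/m2.png",m)
# flange centroids: bright low-sat pixels
for n,im,rois in(("top",t,((246,156,266,175),(298,137,318,155))),("side",s,((288,145,308,162),(340,156,358,173)))):
    for x0,y0,x1,y1 in rois:
        r=im[y0:y1,x0:x1].astype(int);f=r[...,2]-r[...,0]  # red-blue: flange more red vs blue-grey
        thr=cv2.threshold((f-f.min()).clip(0,255).astype(np.uint8),0,255,cv2.THRESH_OTSU)[1]
        k,l,st,c=cv2.connectedComponentsWithStats(thr); i=1+np.argmax(st[1:,4])
        cn=max(cv2.findContours((l==i).astype(np.uint8),cv2.RETR_EXTERNAL,cv2.CHAIN_APPROX_NONE)[0],key=len)
        e=cv2.fitEllipse(cv2.convexHull(cn)); print(n,st[i]+[x0,y0,0,0,0],(c[i]+[x0,y0]).round(1),np.round(np.add(e[0],[x0,y0]),1),np.round(e[1],1))
c=lambda t,s:print(*[np.round(v,1) for v in tri(t,s)])
c((323.7,177),(337.2,191)); c((255.6,165.1),(298,153)); c((308.2,145.5),(348.7,163.9))
print('plate',plane('top',199.5,218.8,6),plane('side',222.5,166.9,6))
# ticks / front edge directions, scale front-bottom corners
f=lambda a,b,z:np.degrees(np.arctan2(*(plane('top',*a,z)-plane('top',*b,z))[:2]))
T=lambda u,v:(236+(u-400)/3.571,122+v/3.571)
print('yaw',f(T(622,78),T(694,92),101),f(T(402,228),T(752,284),45),f(T(434,146),T(505,157),80))
```

```text
top [246 157  20  14 152] [255.2 163.9] [255.7 163.8] [12.7 19.2]
top [298 139  20  14 164] [307.5 145.4] [307.6 145.3] [13.  19.3]
side [293 148   9   9  41] [296.8 152. ] [296.9 152. ] [ 4.7 10.6]
side [342 159  14  13  79] [348.3 164.4] [351.  165.2] [11.5 18.2]
[585.  -51.   92.8] [0.6 0.6]
[621.1 145.1  80.8] [1.4 1.4]
[674.2  -6.7 104.9] [1.3 1.3]
plate [468.054016   322.94857768   6.        ] [466.98557507 320.04444761   6.        ]
yaw 10.746109056345055 8.832146431510516 8.526314307718843
```

View pics/m2.png

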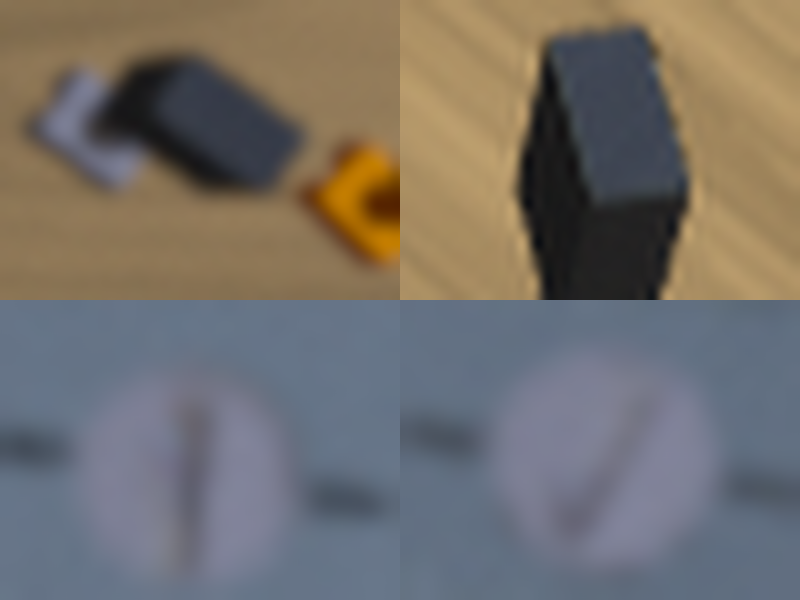

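The handle's top face has its corners at top (435,227.8), (446,235.3), (442.5,240.8), (431.5,232.8) and side (385,285), (394.5,283.8), (398.8,299.5), (389.2,301.3). The slope bar runs nearly straight up-slope and the level bar leans about 31° clockwise. Next I compute the poses.

Run:
```python
from h import *
np.set_printoptions(precision=3,suppress=True)
ct=[(435,227.8),(446,235.3),(442.5,240.8),(431.5,232.8)]
cs=[(385,285),(394.5,283.8),(398.8,299.5),(389.2,301.3)]
kt=np.array([plane('top',*p,145) for p in ct]);ks=np.array([plane('side',*p,145) for p in cs])
print(kt[:,:2],ks[:,:2],kt.mean(0),ks.mean(0))
def ang(a,b):return np.degrees(np.arctan2((b-a)[1],(b-a)[0]))
print([ang(kt[i],kt[(i+1)%4]) for i in range(4)],[ang(ks[i],ks[(i+1)%4]) for i in range(4)])
# scale
T=lambda u,v:(236+(u-400)/3.571,122+v/3.571)
S=lambda u,v:(270+(u-400)/3.571,132+(v-300)/3.571)
L=plane('top',*T(402,228),45);Rr=plane('top',*T(752,284),45);print('front',L,Rr,np.linalg.norm(L-Rr))
m=(L+Rr)/2; ys=(L-Rr)/np.linalg.norm(L-Rr); xs=np.array([ys[1],-ys[0],0]);print('yaw',np.degrees(np.arctan2(xs[1],xs[0])))
O=m+160*xs;O[2]=0;print('O',O)
up=np.array([*(110*xs[:2]),56]);up/=np.linalg.norm(up);n=np.cross(up,ys);print('n',n)
p0=m+4*n
def onplane(c,uv):
    o,d=ray(c,*uv);return o+d*np.dot(p0-o,n)/np.dot(d,n)
for c,uv in(('top',(255.4,164.2)),('side',S(500,375))):
    x=onplane(c,uv);print('slope',c,x,(x-O)@xs,(x-O)@ys)
for c,uv in(('top',(308.3,145.6)),('side',S(681,414))):
    x=plane(c,*uv,105);print('level',c,x,(x-O)@xs,(x-O)@ys)
x=tri((323.7,177),(337.2,191))[0];print('btn',x,(x-O)@xs,(x-O)@ys,(x-p0)@n)
a=onplane('top',(244+190/16.667,154+100/16.667));b=onplane('top',(244+180/16.667,154+275/16.667));d=a-b
print('slope joint deg',np.degrees(np.arctan2(-d@ys,d@up)))
a=plane('top',296+250/16.667,136+90/16.667,112);b=plane('top',296+165/16.667,136+230/16.667,112);d=a-b
print('level joint deg',np.degrees(np.arctan2(-d@ys,d@xs)))
# side
a,b=[onplane('side',S(*p)) for p in((515,362),(483,387))];d=a-b;print('side slope',np.degrees(np.arctan2(-d@ys,d@up)))
a,b=[plane('side',*S(*p),112) for p in((700,407),(664,414))];d=a-b;print('side level',np.degrees(np.arctan2(-d@ys,d@xs)))
```

```text
[[ 439.122 -350.34 ]
 [ 419.042 -379.637]
 [ 404.263 -369.652]
 [ 425.629 -340.431]] [[ 425.097 -342.379]
 [ 441.48  -354.055]
 [ 419.228 -383.217]
 [ 402.175 -372.517]] [ 422.014 -360.015  145.   ] [ 421.995 -363.042  145.   ]
[np.float64(-124.42633338532372), np.float64(145.95730188090565), np.float64(53.826483007630486), np.float64(-36.29398603341443)] [np.float64(-35.47886850791438), np.float64(-127.34558182300076), np.float64(147.8929299885963), np.float64(52.7459681760243)]
front [564.12  206.184  45.   ] [518.937 -84.6    45.   ] 294.27310906449105
yaw -8.832146431510516
O [699.631  36.226   0.   ]
n [-0.448  0.07   0.891]
slope top [622.16  146.229  83.372] -93.44222635682472 96.80440729437227
slope side [620.667 142.512  82.912] -94.34710923200582 92.9015325803353
level top [672.912  -6.185 105.   ] -19.890018182932376 -46.01001039944667
level side [675.189  -7.461 105.   ] -17.444781027216646 -46.92194270518991
btn [585.008 -51.048  92.807] -99.863340575751 -103.8381175033469 11.320786367705598
slope joint deg -2.047567141962143
level joint deg 21.49514350835154
side slope 5.808607820458757
side level 18.347185079770007
```

```bash
cat >> h.py <<'E'
PSI=np.radians(-9.0)
XS=np.array([np.cos(PSI),np.sin(PSI),0]);YS=np.array([-np.sin(PSI),np.cos(PSI),0]);Z=np.array([0,0,1.])
t27=np.radians(27);N=-np.sin(t27)*XS+np.cos(t27)*Z;UP=np.cos(t27)*XS+np.sin(t27)*Z
def ori(axis,x): # tool x along x, tool z = -axis
    x=x/np.linalg.norm(x);return R.from_matrix(np.c_[x,np.cross(-axis,x),-axis])
def down(deg): a=np.radians(deg);return ori(Z,np.array([np.cos(a),np.sin(a),0]))
def slope(j,flip=0): # bar turned clockwise by j rad
    s=-1 if flip else 1
    return ori(N,s*(np.cos(j)*UP-np.sin(j)*YS))
def level(j,flip=0):
    s=-1 if flip else 1
    return ori(Z,s*(np.cos(j)*XS-np.sin(j)*YS))
GH=176. # TCP above key foot
E
python3 - <<'E'
from h import *
np.set_printoptions(precision=2,suppress=True)
sl=np.array([621.4,144.4,82.]);lv=np.array([674,-6.8,105.])
for a in(54,234): print('grasp',a,env.ik([422,-361.5,176],down(a).as_quat()))
for f in(0,1):
    for j in(0,.35,1.7): print(f,j,env.ik(sl+(GH+60)*N,slope(j,f).as_quat()),env.ik(sl+GH*N,slope(j,f).as_quat()),env.ik(lv+GH*Z,level(j,f).as_quat()))
for a in(-99,81,0,90,-60): print('rest',a,env.ik([467.5,321.5,6+GH],down(a).as_quat()))
E
```

```text
grasp 54 [-0.73  0.5   1.86 -0.    0.78 -0.1 ]
grasp 234 None
0 0 [ 0.38  0.22  2.04 -0.48  0.53  2.48] None [-0.03  0.52  1.53 -0.    1.09  1.7 ]
0 0.35 None None [-0.03  0.52  1.53 -0.    1.09  2.05]
0 1.7 [ 0.38  0.22  2.04 -0.48  0.53 -2.1 ] [ 0.35  0.34  2.02 -0.57  0.42 -2.02] None
1 0 [ 0.38  0.22  2.04 -0.48  0.53 -0.66] [ 0.35  0.34  2.02 -0.57  0.42 -0.58] [-0.03  0.52  1.53 -0.    1.09 -1.44]
1 0.35 [ 0.38  0.22  2.04 -0.48  0.53 -0.31] [ 0.35  0.34  2.02 -0.57  0.42 -0.23] [-0.03  0.52  1.53 -0.    1.09 -1.09]
1 1.7 [ 0.38  0.22  2.04 -0.48  0.53  1.04] [ 0.35  0.34  2.02 -0.57  0.42  1.12] [-0.03  0.52  1.53 -0.    1.09  0.26]
rest -99 [ 0.58  0.51  1.83 -0.    0.8  -2.4 ]
rest 81 [ 0.58  0.51  1.83 -0.    0.8   0.74]
rest 0 [ 0.58  0.51  1.83 -0.    0.8   2.15]
rest 90 [ 0.58  0.51  1.83 -0.    0.8   0.58]
rest -60 None
```

Run:
```python
from h import *
k=np.array([422,-361.5,0]);q=down(54).as_quat()
set_gripper(60)
env.reach(k+[0,0,290],q)
env.move_l(k+[0,0,GH],q,rate=120)
set_gripper(0)
s=env.read_state();print(s['time_s'],s['width'],s['grip_force'],s['force'],s['tool_pos'])
env.move_l(k+[0,0,GH+25],q,rate=80)
s=env.read_state();print(s['time_s'],s['width'],s['grip_force'],s['force'])
env.move_l(k+[0,0,GH+140],q,rate=150)
lv=np.array([674,-6.8,105.])
env.reach(lv+[0,0,GH+30],level(.35,1).as_quat())
print(env.read_state()['time_s'],env.read_state()['tool_pos'])
im=viewer.camera('side');cv2.imwrite('pics/side1.png',im);t=viewer.camera('top');cv2.imwrite('pics/top1.png',t)
u,v=proj('side',lv+[0,0,30]).round().astype(int);print(u,v,proj('side',lv))
m=cv2.resize(im[v-60:v+40,u-65:u+68],(798,600),interpolation=cv2.INTER_CUBIC);cv2.imwrite('pics/m3.png',m)
```

```text
5.875 22.006339204745938 29.98735874891281 [-0.39003125  0.57446956  2.28369763] [ 422.02270074 -361.50279807  176.08235344]
6.3417 21.92998509385012 29.98660057783127 [ 1.7368435   0.83565503 -2.56881131]
8.8583 [673.7219401   -7.82446464 310.81613115]
349 156 [348.22204575 164.00332715]
```

View pics/m3.png

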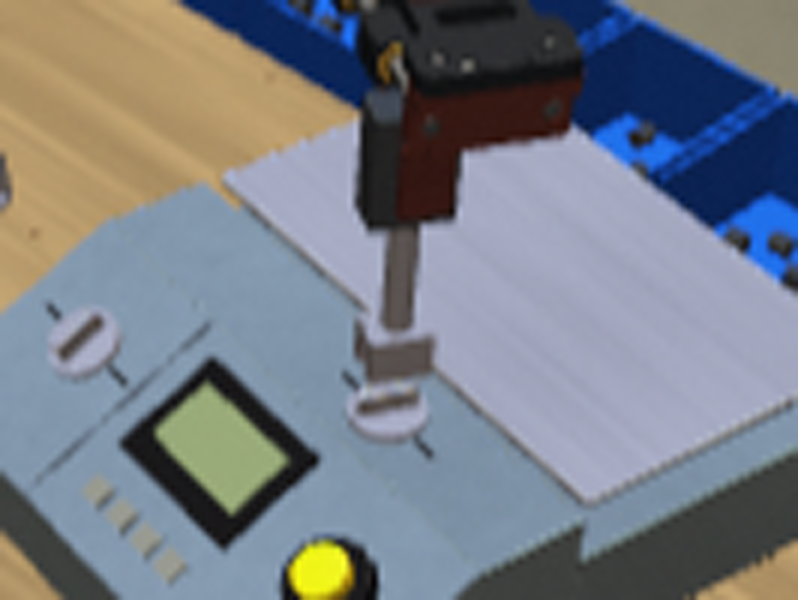

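The key is held upright over the level screw. The near prong's lower edge is at crop (368,380)–(432,372) and the bar at (360,412)–(415,395), roughly parallel. I'll descend with a force stop.

Run:
```python
from h import *
lv=np.array([674,-6.8,105.]);q=level(.33,1).as_quat()
env.move_l(lv+[0,0,GH+18],q,rate=60); env.hold(.3)
print(env.read_state()['tool_pos'],env.read_state()['force'])
r=env.move_l(lv+[0,0,GH-3],q,rate=25,f_stop=6)
s=env.read_state();print(r,s['time_s'],s['tool_pos'],s['tool_pos'][2]-GH-105,s['force'],s['wrist_torque'])
```

```text
[674.10957048  -6.74539055 299.19575609] [ 0.01632651  0.23456585 -3.3860731 ]
True 10.3083 [674.46233009  -6.37149971 281.09987589] 0.09987588705496364 [-0.60717286  0.78958595  5.31045852] [0.02611012 0.20931061 0.02987892]
```

It seated on the first try, within 0.1 mm of the expected height. Now I turn it clockwise.

```bash
cat >> h.py <<'E'
def turn(fn,pos,axis,j0,j1,step=.11):
    for j in np.append(np.arange(j0+step,j1,step),j1):
        t0=env.read_state()['time_s'];env.move_l(pos,fn(j,1).as_quat(),rate=60)
        s=env.read_state();print(round(j,2),round(s['time_s']-t0,2),'F',s['force'].round(1),'Ta',round(float(np.dot(s['wrist_torque'],axis)),2),(s['tool_pos']-pos).round(1))
        if np.dot(s['wrist_torque'],axis)>.9 or np.linalg.norm(s['force'])>40:print('stop');break
E
python3 - <<'E'
from h import *
turn(level,np.array([674.3,-6.5,281.]),Z,.33,1.0,step=.22)
E
```

```text
0.55 0.37 F [1.  4.9 0.3] Ta 0.02 [0.4 1.  0.1]
0.77 0.37 F [ 1.6  5.  -0.5] Ta 0.01 [0.3 0.9 0.1]
0.99 0.37 F [2.5 5.  0.6] Ta 0.02 [0.3 0.5 0.1]
1.0 0.25 F [ 2.8  5.5 -0.7] Ta 0.09 [0.3 0.3 0.1]
```

Run:
```python
from h import *
p=np.array([674.3,-6.5,281.])
turn(level,p,Z,1.0,1.57,step=.2)
turn(level,p,Z,1.57,1.72,step=.05)
im=viewer.camera('side');t=viewer.camera('top')
u,v=proj('side',[674,-7,120]).round().astype(int)
m=cv2.resize(im[v-40:v+20,u-40:u+40],(800,600),interpolation=cv2.INTER_CUBIC);cv2.imwrite('pics/m4.png',m)
```

```text
1.2 0.35 F [1.9 3.4 0.3] Ta 0.06 [ 0.1 -0.1  0.1]
1.4 0.35 F [1.  2.4 3. ] Ta -0.05 [-0.1 -0.3  0.1]
1.57 0.32 F [-1.7  2.3  4.1] Ta -0.06 [-0.3 -0.3  0.1]
1.62 0.25 F [-3.1 -0.2  5.2] Ta 0.03 [-0.4 -0.3  0.1]
1.67 0.25 F [-3.4  2.3  4.9] Ta 0.02 [-0.4 -0.3  0.1]
1.72 0.25 F [-3.7  1.   5.7] Ta -0.05 [-0.5 -0.2  0.1]
```

View pics/m4.png

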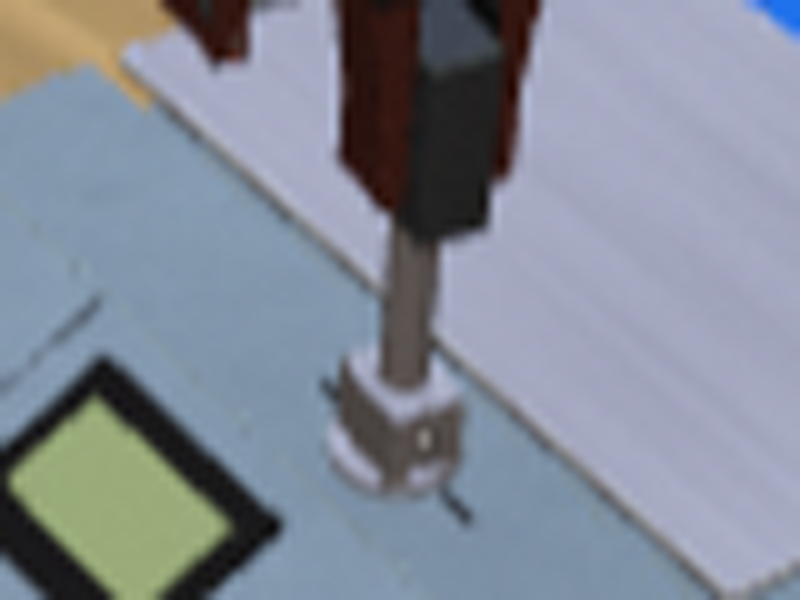

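The fork is seated on the flange with its slot close to the tick line (crop (325,390)–(470,520)). There is no stop torque yet, so I continue through the play.

Run:
```python
from h import *
p=np.array([674.3,-6.5,281.])
turn(level,p,Z,1.72,1.96,step=.06)
env.hold(.2);s=env.read_state();print(s['wrist_torque'],s['time_s'],R.from_quat(s['orientation']).as_matrix()[:,0], level(1.96,1).as_matrix()[:,0])
```

```text
1.78 0.25 F [-4.6  1.7  6.3] Ta 0.41 [-0.6 -0.2  0.1]
1.84 0.25 F [-3.5  2.4  5.5] Ta 0.68 [-0.5  0.1  0.1]
1.9 0.25 F [-2.5  3.9  5.2] Ta 0.78 [-0.3  0.3  0.1]
1.96 0.25 F [-2.9  4.2  4.8] Ta 0.89 [-0.1  0.5  0. ]
[1.01611125 0.80567455 0.92117021] 14.725 [5.14603256e-01 8.57428370e-01 2.80721786e-04] [0.51951505 0.8544613  0.        ]
```

The stop was reached, with torque rising from about 1.75. I back off inside the play, lift, and move over to the slope screw.

Run:
```python
from h import *
p=np.array([674.3,-6.5,281.])
turn(level,p,Z,1.96,1.63,step=-.11)
s=env.read_state();print(s['width'],s['grip_force'])
env.move_l(p+[0,0,40],rate=80)
s=env.read_state();print(s['width'],s['force'],s['time_s'])
sl=np.array([621.4,144.4,82.])
env.move_l(p+[0,0,90],rate=150)
env.reach(sl+(GH+35)*N,slope(.03,1).as_quat());env.hold(.3)
s=env.read_state();print(s['time_s'],s['tool_pos']-sl-(GH+35)*N)
im=viewer.camera('side');t=viewer.camera('top');cv2.imwrite('pics/side2.png',im);cv2.imwrite('pics/top2.png',t)
u,v=proj('side',sl+20*N).round().astype(int);print(u,v)
a=cv2.resize(im[v-35:v+25,u-26:u+27],(530,600),interpolation=cv2.INTER_CUBIC)
u,v=proj('side',[674,-7,105]).round().astype(int)
b=cv2.resize(im[v-13:v+14,u-13:u+14],(270,270),interpolation=cv2.INTER_CUBIC)
u,v=proj('top',[674,-7,105]).round().astype(int)
c=cv2.resize(t[v-13:v+14,u-13:u+14],(270,270),interpolation=cv2.INTER_CUBIC)
m=np.zeros((600,800,3),np.uint8);m[:,:530]=a;m[:270,530:]=b;m[300:570,530:]=c
cv2.imwrite('pics/m5.png',m)
```

```text
1.85 0.26 F [-1.8  1.6  5.6] Ta 0.48 [-0.3 -0.1 -0. ]
1.74 0.26 F [-3.9  2.1  5.2] Ta 0.14 [-0.4 -0.3 -0. ]
1.63 0.26 F [-0.8  0.3  4. ] Ta 0.05 [ 0.2 -0.5  0. ]
22.083726531165308 29.97456729412079
21.817029114492357 [-0.79484548 -0.15829764 -3.18875554] 16.15
17.825 [ 1.03846223 -0.61857004  0.30415634]
295 149
```

View pics/m5.png

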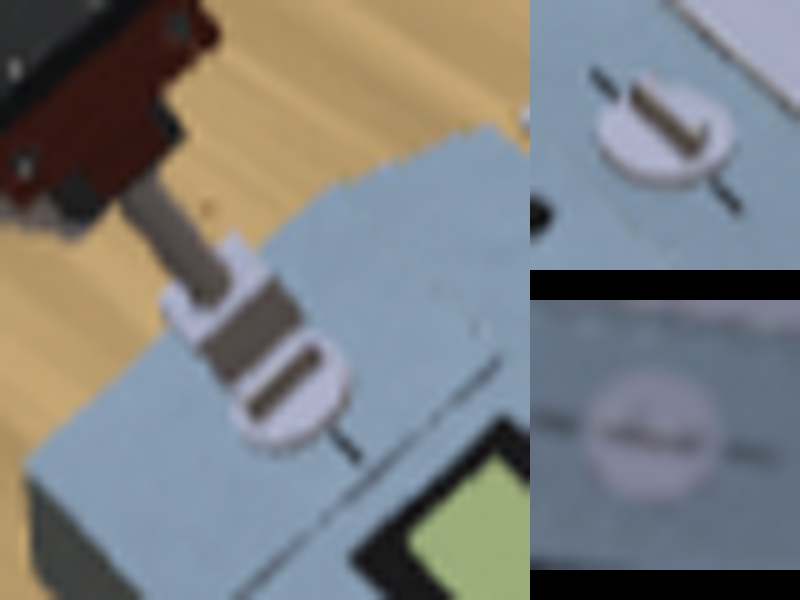

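The level screw's bar is in line with its ticks in both right crops, so it is home. The fork is parallel to the slope bar: prong edge (232,385)–(300,325), bar (255,410)–(318,352). I descend along the axis.

Run:
```python
from h import *
sl=np.array([621.4,144.4,82.]);q=slope(.03,1).as_quat()
env.move_l(sl+(GH+17)*N,q,rate=60); env.hold(.3)
s=env.read_state();d=s['tool_pos']-sl;print(d@UP,d@YS,d@N-GH,s['force'])
r=env.move_l(sl+(GH-6)*N,q,rate=25,f_stop=6)
s=env.read_state();d=s['tool_pos']-sl;print(r,s['time_s'],d@UP,d@YS,d@N-GH,s['force'],s['wrist_torque'])
```

```text
0.08613516009780094 0.06786112580895022 17.204220803165867 [-0.54617424  0.13373785 -2.58367949]
True 19.1167 0.0962117835537695 0.06316802857879476 10.935446603028822 [-2.48164903 -0.96556593  6.25566943] [-0.06015314  0.13387496 -0.08580294]
```

Run:
```python
from h import *
np.set_printoptions(precision=2,suppress=True)
sl=np.array([621.4,144.4,82.])
e=np.array([1.04,-.62,.3])
a=proj('side',sl+e+35*N-11.5*YS);b=proj('side',sl+6*N-2.5*YS);print(a,b,'obs',(295.6,149.5),(297.6,152.1))
J=np.c_[proj('side',sl+UP)-proj('side',sl),proj('side',sl+YS)-proj('side',sl)];print(J)
res=(np.array([297.6,152.1])-b)-(np.array([295.6,149.5])-a);print('screw rel fork shift (UP,YS):',np.linalg.solve(J,res), np.linalg.solve(J,np.array([297.6,152.1])-b))
```

```text
[295.44 148.51] [297.4  152.22] obs (295.6, 149.5) (297.6, 152.1)
[[ 0.25 -0.19]
 [-0.23 -0.18]]
screw rel fork shift (UP,YS): [2.39 3.05] [ 0.66 -0.17]
```

Run:
```python
from h import *
sl=np.array([621.4,144.4,82.])
for dy,j in((2,.03),(-2,.03),(3.5,.03),(1,.12),(-1,-.03),(-3.5,.03)):
    p=sl+dy*YS;q=slope(j,1).as_quat()
    env.move_l(p+(GH+14)*N,q,rate=40)
    r=env.move_l(p+(GH-6)*N,q,rate=25,f_stop=6)
    s=env.read_state();d=s['tool_pos']-sl;print(dy,j,r,s['time_s'],(d@UP,d@YS,d@N-GH),s['force'])
    if d@N-GH<6:break
```

```text
2 0.03 True 19.7833 (np.float64(-0.09814376229236997), np.float64(2.508784114398675), np.float64(7.671623660552996)) [ 1.99026402  2.84050361 -2.0355292 ]
-2 0.03 True 20.4583 (np.float64(-0.0602321352191257), np.float64(-2.0602056679679777), np.float64(11.008086876971902)) [-3.57493974 -0.16571036  7.14751127]
3.5 0.03 True 21.3833 (np.float64(-0.08792349478377695), np.float64(3.4373766713958323), np.float64(-0.9013880665575016)) [-0.9671665  -0.02823049  5.40042034]
```

It seated at +3.5 mm, 0.9 mm below the estimated height. Now I turn it.

Run:
```python
from h import *
sl=np.array([621.4,144.4,82.]);p=sl+3.4*YS+(GH-.9)*N
turn(slope,p,N,.03,1.57,step=.22)
turn(slope,p,N,1.57,1.96,step=.06)
print(env.read_state()['time_s'],N,UP,YS)
```

```text
0.25 0.37 F [-3.4  4.4  1.3] Ta 0.01 [0.2 0.6 0.1]
0.47 0.37 F [-3.1  4.8  1.3] Ta -0.01 [0.2 0.5 0.1]
0.69 0.37 F [-2.1  4.7  0.7] Ta 0.02 [0.2 0.2 0.1]
0.91 0.37 F [-2.   3.6  1.3] Ta 0.04 [0.1 0.  0.1]
1.13 0.37 F [-2.8  1.9  2.1] Ta 0.03 [ 0.  -0.1  0. ]
1.35 0.37 F [-4.5  2.   3.2] Ta -0.03 [-0.2 -0.2 -0.1]
1.57 0.37 F [-4.7  2.3  3.7] Ta -0.02 [-0.4 -0.2 -0.2]
1.63 0.25 F [-4.6  3.1  3.6] Ta 0.04 [-0.4 -0.2 -0.2]
1.69 0.25 F [-4.6  2.1  4.4] Ta 0.01 [-0.5 -0.2 -0.2]
1.75 0.25 F [-5.8  2.1  3.1] Ta 0.13 [-0.6 -0.2 -0.3]
1.81 0.25 F [-5.9  3.2  3.3] Ta 0.62 [-0.6 -0.1 -0.3]
1.87 0.25 F [-4.9  4.1  2.5] Ta 0.82 [-0.5  0.1 -0.3]
1.93 0.25 F [-4.7  4.3  1.8] Ta 0.91 [-0.3  0.3 -0.2]
stop
25.45 [-0.44840112  0.07101976  0.89100652] [ 0.88003676 -0.13938413  0.4539905 ] [0.15643447 0.98768834 0.        ]
```

Run:
```python
from h import *
sl=np.array([621.4,144.4,82.]);p=sl+3.4*YS+(GH-.9)*N
turn(slope,p,N,1.93,1.63,step=-.15)
env.move_l(p+50*N,rate=90)
rest=np.array([468,322.5,6.]);q=down(81).as_quat()
env.move_l(p+100*N,rate=150)
env.reach(rest+[0,0,GH+90],q)
env.move_l(rest+[0,0,GH+25],q,rate=120);env.hold(.3)
s=env.read_state();print(s['time_s'],s['tool_pos'],s['width'],s['force'])
im=viewer.camera('side');t=viewer.camera('top')
u,v=proj('side',rest+[0,0,50]).round().astype(int);print(proj('side',rest))
a=cv2.resize(im[v-40:v+50,u-40:u+40],(533,600),interpolation=cv2.INTER_CUBIC)
u,v=proj('side',sl).round().astype(int)
b=cv2.resize(im[v-13:v+14,u-13:u+14],(267,267),interpolation=cv2.INTER_CUBIC)
u,v=proj('top',sl).round().astype(int)
c=cv2.resize(t[v-13:v+14,u-13:u+14],(267,267),interpolation=cv2.INTER_CUBIC)
m=np.zeros((600,800,3),np.uint8);m[:,:533]=a;m[:267,533:]=b;m[300:567,533:]=c
cv2.imwrite('pics/m6.png',m)
```

```text
1.78 0.3 F [-3.8  3.3  1.4] Ta 0.26 [-0.3  0.2 -0.2]
1.63 0.3 F [-3.3  1.3  1.8] Ta 0.04 [-0.1 -0.2 -0.1]
1.63 0.25 F [-3.5  0.2  1.9] Ta 0.06 [-0.1 -0.2 -0.1]
29.2333 [468.23835962 322.69691252 207.63545745] 21.70218851193438 [ 0.11521823  0.11049086 -3.01817547]
[222.3051646  166.35446148]
```

View pics/m6.png

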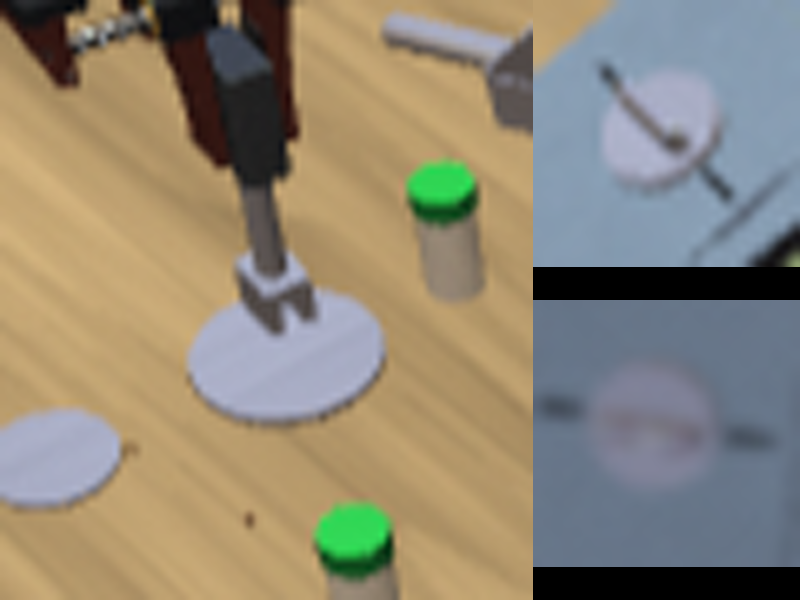

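The slope bar is in line with its ticks, and the key is upright over the large plate. I set it down gently.

Run:
```python
from h import *
rest=np.array([468,322.5,6.])
env.move_l(rest+[0,0,GH+6],rate=60)
r=env.move_l(rest+[0,0,GH-6],rate=12,f_stop=3)
env.hold(.2)
s=env.read_state();print(r,s['time_s'],s['tool_pos'],s['force'],s['wrist_torque'])
set_gripper(50)
env.hold(.2);p=s['tool_pos']
env.move_l(p+[0,0,120],rate=100)
env.hold(.3)
print(env.read_state()['time_s'])
im=viewer.camera('side');t=viewer.camera('top')
u,v=proj('side',rest+[0,0,70]).round().astype(int)
a=cv2.resize(im[v-40:v+40,u-33:u+34],(500,600),interpolation=cv2.INTER_CUBIC)
u,v=proj('top',rest).round().astype(int)
b=cv2.resize(t[v-25:v+25,u-25:u+25],(300,300),interpolation=cv2.INTER_CUBIC)
m=np.zeros((600,800,3),np.uint8);m[:,:500]=a;m[:300,500:]=b
cv2.imwrite('pics/m7.png',m)
```

```text
True 30.6167 [468.02254995 322.6623221  181.68695954] [-0.45269742  0.22314551  5.51815204] [0.07093899 0.13414105 0.03285131]
33.1
```

View pics/m7.png

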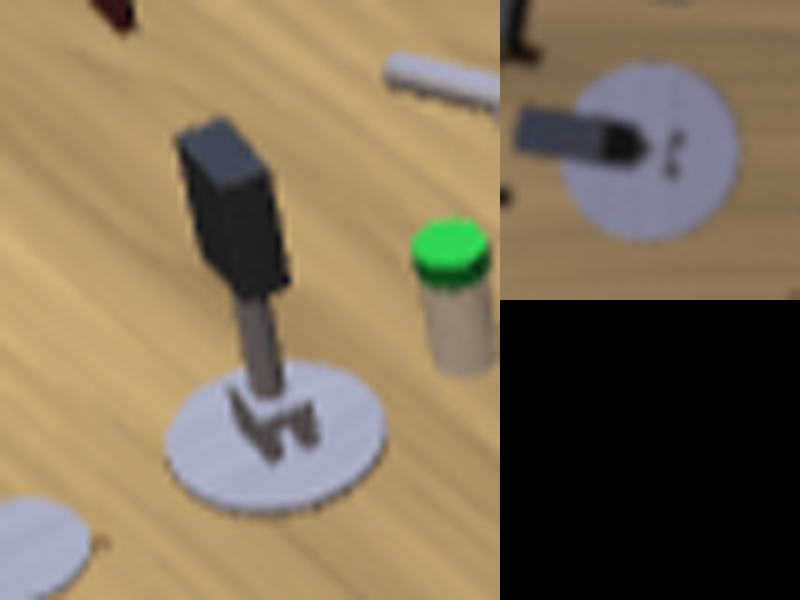

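The key stands by itself mid-plate. Now I press the button with closed fingers, along its axis.

Run:
```python
from h import *
b=np.array([585.,-50.5,92.8])+1*N;q=slope(1.2,1).as_quat();T=env.tips_ahead
p=env.read_state()['tool_pos'];p[2]=330
env.move_l(p,rate=150)
set_gripper(0)
env.reach(b+(T+60)*N,q)
env.move_l(b+(T+8)*N,q,rate=100);env.hold(.3)
s=env.read_state();f0=s['force'];print(s['time_s'],f0)
for d in np.arange(6,-14,-1.):
    r=env.move_l(b+(T+d)*N,q,rate=20,f_stop=10)
    s=env.read_state();dd=(s['tool_pos']-b)@N-T;f=(s['force']-f0)@N;print(d,r,round(dd,2),round(f,1))
    if r or f>8:break
env.hold(.3);s=env.read_state();print((s['force']-f0)@N,(s['tool_pos']-b)@N-T)
```

```text
36.825 [-0.47596406 -0.47884646  0.14364452]
6.0 False 5.99 0.7
5.0 False 4.92 0.1
4.0 False 4.0 2.0
3.0 False 3.0 1.1
2.0 False 1.98 2.4
1.0 False 0.99 3.1
0.0 False -0.03 3.6
-1.0 False -1.02 4.8Traceback (most recent call last):
  File "<stdin>", line 10, in <module>
station.IKError: the arm cannot follow that straight line within its joint ranges
```

Run:
```python
from h import *
b=np.array([585.,-50.5,92.8])+1*N;T=env.tips_ahead
s=env.read_state();print(s['qpos'].round(3))
tip=s['tool_pos']-T*N
env.move_l(s['tool_pos']+12*N,rate=60)
# shallower tool tilt, same press direction
for tilt in(20,12,5,0):
    a=np.radians(tilt);A=-np.sin(a)*XS+np.cos(a)*Z;q=ori(A,YS).as_quat()
    ks=[env.ik(tip+d*N+T*A,q) for d in(12,-5)]
    print(tilt,[None if k is None else k.round(2) for k in ks])
    if all(k is not None for k in ks):break
env.move_l(tip+12*N+T*A,q,rate=60);env.hold(.3);f0=env.read_state()['force']
for d in(6,2,0,-.5,-1,-1.5,-2,-2.5,-3,-4):
    r=env.move_l(tip+d*N+T*A,q,rate=20,f_stop=12)
    s=env.read_state();f=(s['force']-f0)@N;print(d,r,round((s['tool_pos']-T*A-tip)@N,2),round(f,1))
    if r or f>11:break
env.hold(.3);print(env.read_state()['time_s'])
im=viewer.camera('side');u,v=proj('side',tip).round().astype(int)
cv2.imwrite('pics/m8.png',cv2.resize(im[v-30:v+30,u-40:u+40],(800,600),interpolation=cv2.INTER_CUBIC))
```

```text
[-0.09   0.457  2.11  -0.282  0.109 -0.031]
20 [array([-0.09,  0.43,  2.04, -0.07,  0.32,  0.12]), array([-0.1 ,  0.47,  2.03, -0.07,  0.29,  0.13])]
6 False 5.91 2.1
2 False 1.97 4.1
0 False 0.23 9.1
-0.5 False 0.05 14.2
41.6167
```

View pics/m8.png

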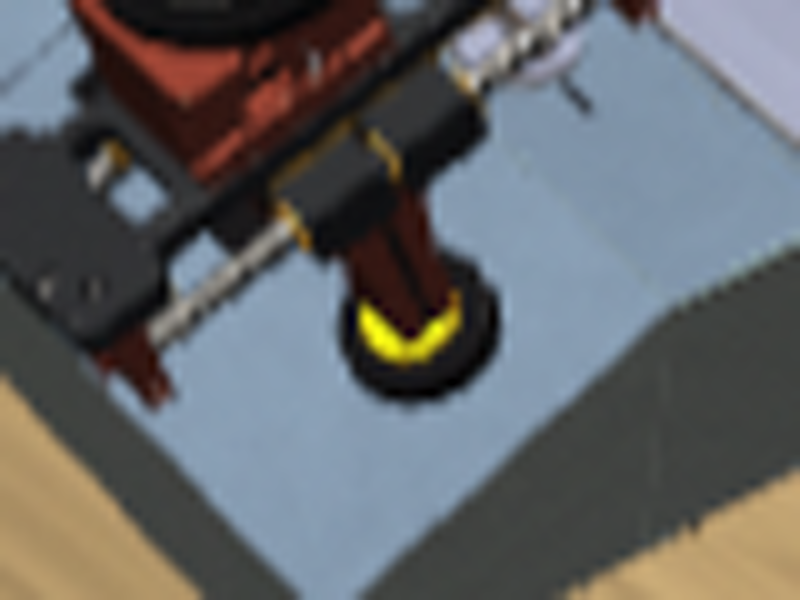

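The yellow cap sits level with its housing under the fingertips, and the force rises hard after the 5 N spring stroke, so the button is fully down. I retract, make a final check and hand in.

Run:
```python
from h import *
p=env.read_state()['tool_pos']
env.move_l(p+30*N,rate=80);env.move_l(p+30*N+[0,0,110],rate=150);env.hold(.5)
t=viewer.camera('top');s=viewer.camera('side')
m=cv2.inRange(cv2.cvtColor(s,cv2.COLOR_BGR2HSV),(22,150,100),(34,255,255));k,l,st,c=cv2.connectedComponentsWithStats(m)
print([(st[i],c[i].round(1)) for i in range(1,k) if st[i,4]>40],env.read_state()['time_s'])
cv2.imwrite('pics/end.png',s)
```

```text
[(array([332, 186,  11,  11,  88], dtype=int32), array([337.2, 191.1]))] 43.6833
```

View pics/end.png

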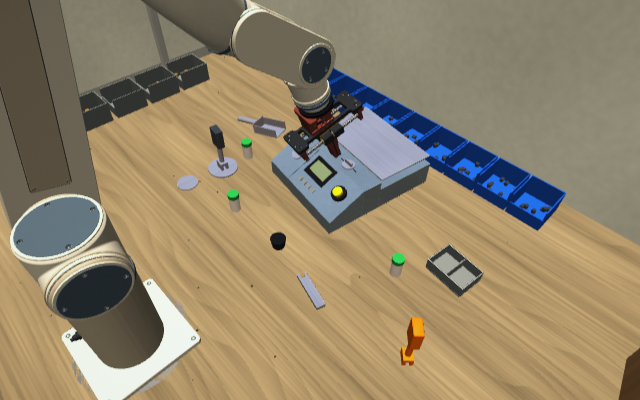

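The key stands on the plate at (222,160), the button is back up at (337,191), and the bystanders are where they were.

```bash
python3 -c "
from station import workorder
print(workorder.sign_off())"
```

```text
the job is handed in; nothing more can be done
None
```

I turned both screws to their stops with the key, stood the key by itself on the larger plate, pressed the button fully down and let it spring back, and handed the job in at about 44 s of the 72 s allowed; the sign-off returned no verdict.

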